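Clear the pile back to its place mats

ROBOT

A 6-joint arm with a two-finger parallel gripper is mounted at the origin on a cart in front of the work surface, level with it; the furniture and walls round the work are solid. World frame = base frame: x ahead of the robot, y to its left, z up, the work surface at z = 0. Lengths are in m, angles in rad, forces in N, time in s.
With the tool pointing down it reaches from about 0.375 to 0.9 m from the base axis. Payload 3.1 kg.
Tool frame: the origin (TCP) lies at the centre of the arm's flange, where the gripper is bolted on; the fingertips stand 182 mm ahead of it and the grasp point (between the pads) lies 164 mm ahead of it; z points along the fingers, y is the line along which they close (so a half turn about z gives the same grasp; the last joint's range is limited). The gripper opens to 87 mm and grips with 3 to 60 N. Pads are 19 mm wide; open, the fingers measure 117 mm over their backs; the gripper's body (75 mm by 190 mm) begins 51 mm behind the grasp point.
Start: joints at [1.125, 0.527, 1.433, -0, 1.181, -0.178], TCP at [0.165, 0.603, 0.405] pointing down, gripper open.
Joint ranges: [-3.08, 3.08], [-0.75, 2.2], [0.22, 2.44], [-1.43, 4.57], [0, 2.65], [-2.85, 2.85]. Speed limits (rad/s): [2.79, 2.79, 3.14, 3.14, 3.14, 3.14].

INTERFACE

Orientations are given as a unit quaternion [x, y, z, w].
In Python, from rig import * gives the robot as it stands.
- The arm moves only by the tool move_arm, never from a script. Its argument "commands" is a list that holds one entry, the list of rows, each a list of 6 numbers: the shift along the tool's x, y, z in units of 40 mm (1.0 is 40 mm), then the turn, a rotation vector about the tool's x, y, z in rad. A call has 1 to 12 rows; each row is the pose to reach, as a shift and turn from the pose commanded when the call began, along the tool's axes at that moment; what a row does not reach only later rows make up. A row lasts 1/8 s, in which the tool goes at most 62.5 mm and 10.7 degrees, less where a joint would pass 70% of its speed; a pose out of reach is approached as far as the arm can. A call with a gripper value outside its range is refused whole. "claw" is the closure, from -1 (fully open) to 1 (shut), so that 0 is half open, set as the call begins (left out, the last holds). The fingers move at their own pace and stop on an object; "squeeze" is the grip in N (left out, the last holds). Time passes only in rows, so rows that repeat a pose let the fingers close. It gives the time, the measured TCP pose, the force, the opening and the grip force at its end, in the units of the state.
- get_obs(): the state, without advancing time (a new reading comes with each control period).
- camera(name): name is "scene" or "top" or "wrist"; returns a dict with "pixels" (420x560x3 uint8, blue, green, red), "range_z" (420x560 float32, m along the optical axis (not along the pixel's ray), 0 where there is no reading), "camera_matrix" (3x3 intrinsics, pixels), "D" ([k1, k2, p1, p2, k3] as OpenCV has them; the pictures are not rectified), "extrinsics" (4x4, takes a point from world to camera coordinates). Camera axes: x right, y up, looking along -z (the intrinsics and any distortion apply to the point x, -y, -z); pixel columns grow to the right and rows downward; lengths in m; the calibration is good to about 2 mm. A picture is of the moment at which its call begins.
- hand_in(): hands the job in; it is judged then, once.
The state is a dict: "time": time; "q": joint angles; "joint_velocities": joint speeds; "joint_torque": joint torques, N m; "position": TCP position; "tool_rot": TCP orientation; "ft_force": force on the tool from outside, world axes, zero at the start; "moment": the same for the moment, N m; "grip_width": finger opening in m; "grip_force": force on a finger pad.
Only numpy, scipy, OpenCV 4.12 (cv2) and the standard library are available. Lean on these libraries where they do the work, as an engineer would, in place of code of your own. Each camera call takes 0.05 s, during which the arm holds its last target. There are 200 camera calls.

TASK

The kit was piled up while the bench was wiped: take the pile apart from the top down and lay each thing flat on its own mat, inside the drawn rectangle and squared up with it: the forceps on the white mat, the striped carton on the red mat, the blue slide box on the blue mat and the foam block on the yellow mat. Set things down rather than dropping them, never tip them over, and leave the dropper bottle and the amber bottle where they stand.

Things in the scene. Friction and masses are not known exactly. Their poses are not given: they have to be found in the camera images.
- forceps_mid (a point): steel forceps lying flat, 17 x 130 x 10 mm (x, y, z), the top of the pile, resting on the striped carton and jutting out at both ends; the point is its centre, half-way up; y runs along its length; grasp it across the two arms, along x. 20 to 42 g
- carton_mid (a point): small card carton, brown with red and white stripes on a side, 48 x 52 x 40 mm (x, y, z), closed and rigid, resting on the slide box under the forceps; the point is its centre, half-way up; z is up. 50 to 100 g
- slides_mid (a point): dark blue closed box, 35 x 84 x 32 mm (x, y, z), resting on the foam block under the carton; the point is its centre, half-way up; y runs along its length, z is up. 60 to 130 g
- foam_mid (a point): tan rectangular foam block, rigid, 66 x 105 x 26 mm (x, y, z), the bottom of the pile, standing on the bench; the point is its centre, half-way up; y runs along its length, z is up; grasp it across x. 40 to 85 g
- white_mat_top (a point): white flat silicone mat, 56 x 164 x 3 mm (x, y, z), fixed to the bench, with a black rectangle of 37 x 148 mm drawn on it; the place of the forceps. The point is the centre of its top face, 3 mm above the bench; z is up, y runs along its longer side
- red_mat_top (a point): red flat silicone mat, 88 x 92 x 3 mm (x, y, z), fixed to the bench, with a white rectangle of 68 x 72 mm drawn on it; the place of the striped carton. The point is the centre of its top face, 3 mm above the bench; z is up, y runs along its longer side
- blue_mat_top (a point): blue flat silicone mat, 72 x 120 x 3 mm (x, y, z), fixed to the bench, with a white rectangle of 55 x 104 mm drawn on it; the place of the blue slide box. The point is the centre of its top face, 3 mm above the bench; z is up, y runs along its longer side
- yellow_mat_top (a point): yellow flat silicone mat, 102 x 140 x 3 mm (x, y, z), fixed to the bench, with a black rectangle of 86 x 125 mm drawn on it; the place of the foam block. The point is the centre of its top face, 3 mm above the bench; z is up, y runs along its longer side
- dropper_mid (a point): small clear dropper bottle with a black bulb, 34 mm across and 97 mm tall, standing loose on the bench, to be left alone; the point is its centre, half-way up
- amber_mid (a point): brown glass bottle with a black cap, 54 mm across and 106 mm tall, standing loose on the bench, to be left alone; the point is its centre, half-way up
Not all that is in view belongs to the job. What is meant by the part that bears carton_mid is not black, and is the larger of those in its own colour.

How it is judged:
On the way, in this order (a step that is already met when the one before it is completed fails the run):
1. the steel forceps lies on the white mat, let go (horizontal distance between forceps_mid and white_mat_top below 0.015 m and z of forceps_mid in the frame of white_mat_top between 0 and 0.01 m and angle between forceps_mid's own z axis and vertical below 0.1 rad and angle between the y axis of forceps_mid and the y axis of white_mat_top, either way round below 0.26 rad and contact force between forceps and the fingers below 0.1 N), for 0.2 s.
2. the striped carton lies on the red mat, let go (horizontal distance between carton_mid and red_mat_top below 0.015 m and z of carton_mid in the frame of red_mat_top between 0.015 and 0.025 m and angle between carton_mid's own z axis and vertical below 0.1 rad and (angle between the y axis of carton_mid and the y axis of red_mat_top, either way round below 0.26 rad or angle between the x axis of carton_mid and the y axis of red_mat_top, either way round below 0.26 rad) and contact force between carton and the fingers below 0.1 N), for 0.2 s.
3. the blue slide box lies on the blue mat, let go (horizontal distance between slides_mid and blue_mat_top below 0.015 m and z of slides_mid in the frame of blue_mat_top between 0.011 and 0.021 m and angle between slides_mid's own z axis and vertical below 0.1 rad and angle between the y axis of slides_mid and the y axis of blue_mat_top, either way round below 0.26 rad and contact force between slides and the fingers below 0.1 N), for 0.2 s.
4. the tan foam block lies on the yellow mat, let go (horizontal distance between foam_mid and yellow_mat_top below 0.015 m and z of foam_mid in the frame of yellow_mat_top between 0.008 and 0.018 m and angle between foam_mid's own z axis and vertical below 0.1 rad and angle between the y axis of foam_mid and the y axis of yellow_mat_top, either way round below 0.26 rad and contact force between foam and the fingers below 0.1 N), for 0.2 s.
At the end, for the whole second after the job is handed in: Each thing lies flat (within 0.1 rad) and at rest on its own mat, its centre within 15 mm of the mat's centre and squared up with the mat within 0.26 rad (either way round; the carton by any of its sides); both bottles stand within 25 mm of where they stood (horizontal distance between forceps_mid and white_mat_top below 0.015 m and z of forceps_mid in the frame of white_mat_top between 0 and 0.01 m and angle between each of forceps_mid, carton_mid, slides_mid, foam_mid's own z axis and vertical below 0.1 rad and angle between the y axis of forceps_mid and the y axis of white_mat_top, either way round below 0.26 rad and linear speed of each of forceps, carton, slides, foam below 0.02 m/s and angular speed of each of forceps, carton, slides, foam below 0.2 rad/s and horizontal distance between carton_mid and red_mat_top below 0.015 m and z of carton_mid in the frame of red_mat_top between 0.015 and 0.025 m and (angle between the y axis of carton_mid and the y axis of red_mat_top, either way round below 0.26 rad or angle between the x axis of carton_mid and the y axis of red_mat_top, either way round below 0.26 rad) and horizontal distance between slides_mid and blue_mat_top below 0.015 m and z of slides_mid in the frame of blue_mat_top between 0.011 and 0.021 m and angle between the y axis of slides_mid and the y axis of blue_mat_top, either way round below 0.26 rad and horizontal distance between foam_mid and yellow_mat_top below 0.015 m and z of foam_mid in the frame of yellow_mat_top between 0.008 and 0.018 m and angle between the y axis of foam_mid and the y axis of yellow_mat_top, either way round below 0.26 rad and distance of each of dropper_mid, amber_mid from where it was at the start of the episode below 0.025 m); the robot touches nothing.
It fails at once if one of the four things is tipped over (angle between any of forceps_mid, carton_mid, slides_mid, foam_mid's own z axis and vertical above 0.6 rad).
It fails at once if one of the four things is dropped from a height (falls faster than 0.8 m/s while not held) ((contact force between forceps and the fingers below 0.1 N and linear speed of forceps above 0.8 m/s) or (contact force between carton and the fingers below 0.1 N and linear speed of carton above 0.8 m/s) or (contact force between slides and the fingers below 0.1 N and linear speed of slides above 0.8 m/s) or (contact force between foam and the fingers below 0.1 N and linear speed of foam above 0.8 m/s)).
It fails at once if the dropper bottle or the amber bottle is shifted by more than 25 mm or knocked over (distance of any of dropper_mid, amber_mid from where it was at the start of the episode above 0.025 m or angle between any of dropper_mid, amber_mid's own z axis and vertical above 0.3 rad).
It also fails if it takes over 120 s, if anything falls off the work surface, if the arm or the gripper's body presses on something with over 40 N, if the wrist force passes 120 N, or if a joint passes its speed limit or range.

## Working session

There is one attempt and no reset: what is moved stays moved. The work goes in short steps, Python scripts to look and compute and a tool call to move; the robot and the scene stay as the last step left them, time stands still between calls to the robot, and variables do not carry over. Pictures are saved under pics/ and viewed, at most 14 in all, crops included, and the job is handed in when it is done.

Besides the shell and the picture viewer there is one more tool, called as name(argument=value, ...), one argument or row to a line, values as JSON. move_arm: Moves the arm, as the interface text tells. Its arguments: {"type":"object","properties":{"commands":{"type":"array","items":{"type":"array","items":{"type":"array","items":{"type":"number"}}}},"claw":{"type":"number"},"squeeze":{"type":"number"}},"required":["commands"]}

```bash
mkdir -p pics
cat > h.py <<'E'
from rig import *
import numpy as np, cv2
from scipy.spatial.transform import Rotation as R
def grab(n,f=None):
    c=camera(n); np.savez('%s.npz'%n,**{k:np.array(v) for k,v in c.items()})
    if f: cv2.imwrite('pics/'+f,c['pixels'])
    return c
def load(n): return dict(np.load('%s.npz'%n))
def onplane(c,uv,z):
    "world points at height z seen at pixels uv"
    uv=np.array(uv,float).reshape(-1,1,2)
    n=cv2.undistortPoints(uv,c['camera_matrix'],c['D']).reshape(-1,2)
    d=np.c_[n[:,0],-n[:,1],-np.ones(len(n))]
    T=c['extrinsics'];Rm=T[:3,:3];o=-Rm.T@T[:3,3];w=d@Rm
    return o+w*((z-o[2])/w[:,2])[:,None]
def cloud(c):
    r=c['range_z'];v,u=np.mgrid[:r.shape[0],:r.shape[1]]
    n=cv2.undistortPoints(np.c_[u.ravel(),v.ravel()].astype(float).reshape(-1,1,2),c['camera_matrix'],c['D']).reshape(-1,2)
    p=np.c_[n[:,0],-n[:,1],-np.ones(len(n))]*r.reshape(-1,1)
    T=c['extrinsics'];return ((p-T[:3,3])@T[:3,:3]).reshape(*r.shape,3)
E
python3 - <<'E'
from h import *
o=get_obs();print(o['position'],o['tool_rot'],o['grip_width'])
print(R.from_quat(o['tool_rot']).as_matrix())
grab('top','top0.png');grab('scene','scene0.png')
E
```

```text
[0.16518335 0.6024154  0.40377554] [ 1.33502720e-01  9.91047859e-01 -1.02599711e-03 -3.35492288e-04] 0.08737299564899803
[[-9.64353822e-01  2.64614481e-01 -9.38924638e-04]
 [ 2.64615858e-01  9.64351942e-01 -1.94404622e-03]
 [ 3.91031018e-04 -2.12320275e-03 -9.99997670e-01]]
```

View pics/top0.png

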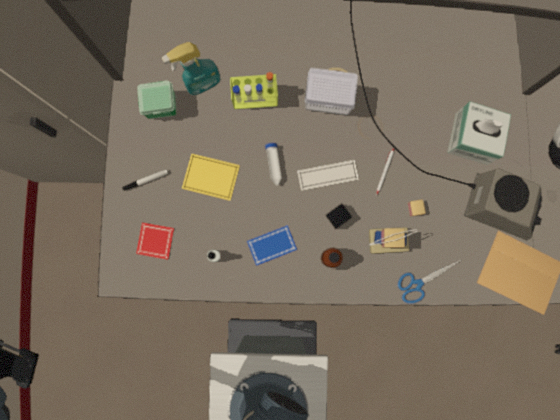

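View pics/scene0.png

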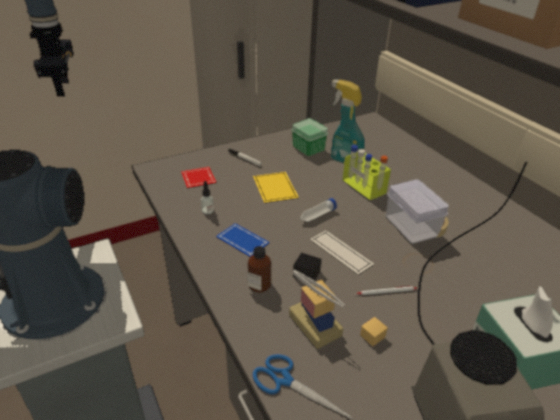

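The top view shows the pile at about (392,240). The mats are yellow (211,177), white (328,175), blue (272,245) and red (155,241). The dropper bottle is at (213,256), the amber bottle at (332,257), and there is a decoy cube at (418,208). Next I'll enlarge the pile and measure the mats.

Run:
```python
from h import *
c=load('top');im=c['pixels']
cv2.imwrite('pics/crop1.png',cv2.resize(im[215:270,355:440],None,fx=9,fy=9,interpolation=cv2.INTER_CUBIC))
P=cloud(c);hsv=cv2.cvtColor(im,cv2.COLOR_BGR2HSV)
reg={'white':((155,195),(290,365)),'red':((218,265),(130,180)),'blue':((222,268),(242,302)),'yellow':((150,205),(175,245))}
for k,((a,b),(l,r)) in reg.items():
    h=hsv[a:b,l:r].astype(int);i=im[a:b,l:r].astype(int)
    m={'white':i.min(2)>130,'red':(h[...,1]>150)&((h[...,0]<8)|(h[...,0]>172))&(h[...,2]>100),'blue':(h[...,1]>130)&(abs(h[...,0]-112)<12)&(h[...,2]>90),'yellow':(h[...,1]>130)&(abs(h[...,0]-26)<8)&(h[...,2]>100)}[k]
    n,lab,st,_=cv2.connectedComponentsWithStats(m.astype(np.uint8));j=1+np.argmax(st[1:,4])
    v,u=np.where(lab==j)
    w=onplane(c,np.c_[u+l,v+a],.003)[:,:2]
    r=cv2.minAreaRect((w*1000).astype(np.float32));print(k,len(v),np.round(r[0],1),np.round(r[1],1),r[2], 'box',np.round(cv2.boxPoints(r)).tolist())
for n,(u,v) in dict(pile=(385,240),foam=(403,248),slide=(378,237),drop=(213,256),amber=(332,257),sm=(418,208),blk=(340,216),vial=(274,165)).items(): print(n,np.round(P[v,u],3))
print(np.round(-c['extrinsics'][:3,:3].T@c['extrinsics'][:3,3],3))
```

```text
white 1217 [ 647.5 -151.2] [ 58.4 166.8] 12.954862594604492 box [[600.0, -76.0], [638.0, -239.0], [695.0, -226.0], [657.0, -63.0]]
red 539 [450.7 322.8] [66.8 62.9] 82.24479675292969 box [[415.0, 294.0], [477.0, 285.0], [486.0, 352.0], [424.0, 360.0]]
blue 633 [ 4.482e+02 -1.000e-01] [48.8 97.5] 22.56090545654297 box [[407.0, 36.0], [444.0, -54.0], [489.0, -36.0], [452.0, 54.0]]
yellow 1767 [633.2 174.7] [139.1 100.7] 77.12699890136719 box [[569.0, 118.0], [667.0, 96.0], [698.0, 231.0], [600.0, 254.0]]
pile [ 0.464 -0.292  0.099]
foam [ 0.447 -0.358  0.027]
slide [ 0.474 -0.282  0.057]
drop [0.413 0.149 0.075]
amber [ 0.418 -0.156  0.105]
sm [ 0.557 -0.399  0.03 ]
blk [ 0.528 -0.182  0.045]
vial [ 0.664 -0.002  0.033]
[ 0.398 -0.021  1.363]
```

View pics/crop1.png

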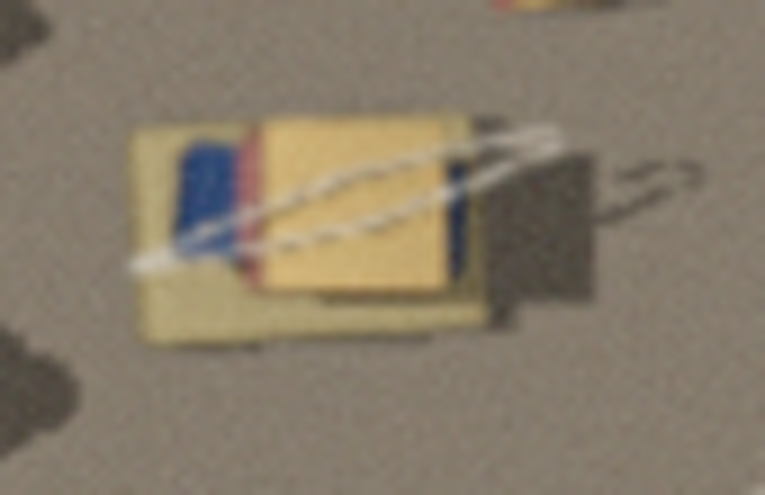

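```bash
cat >> h.py <<'E'
def plan(x,y,z,yaw):
    "move to TCP x,y,z with the tool's y axis along yaw (deg, mod 180): shift in 40 mm units, turn vector"
    o=get_obs();r=R.from_quat(o['tool_rot']);M=r.as_matrix()
    d=M.T@(np.array([x,y,z])-o['position'])/.04
    best=None
    for k in (0,180,-180):
        a=np.radians(yaw+k);ty=np.array([np.cos(a),np.sin(a),0]);tz=np.array([0,0,-1.])
        T=np.c_[np.cross(ty,tz),ty,tz];rv=R.from_matrix(M.T@T).as_rotvec()
        q6=(np.arctan2(y,x)-a+np.pi)%(2*np.pi)-np.pi
        if abs(q6)<2.6 and (best is None or abs(rv[2])<abs(best[0][2])): best=(rv,q6)
    print('shift',np.round(d,2),'turn',np.round(best[0],3),'q6',round(best[1],2),'now',np.round(o['position'],4),'q',np.round(o['q'],2))
E
python3 - <<'E'
from h import *
c=load('top')
w=onplane(c,[(370,244.5),(417.4,230.3)],.103);print(w,w.mean(0))
d=w[0]-w[1];print('len',np.linalg.norm(d),'ang',np.degrees(np.arctan2(d[1],d[0])))
# carton top corners (crop/9+offset)
k=np.array([(262,122),(442,122),(447,288),(265,288)])/9-.44+[355,215]
w=onplane(c,k,.098);print(w,w.mean(0))
k=np.array([(135,130),(470,122),(487,322),(145,342)])/9-.44+[355,215]
w=onplane(c,k,.026);print(w,w.mean(0))
plan(.45,.15,.42,74)
E
```

```text
[[ 0.4514211  -0.25252633  0.103     ]
 [ 0.49031283 -0.37637844  0.103     ]] [ 0.47086697 -0.31445239  0.103     ]
len 0.12981491002138404 ang 107.43319803026029
[[ 0.49443904 -0.28872483  0.098     ]
 [ 0.49557953 -0.34132185  0.098     ]
 [ 0.44802966 -0.34289458  0.098     ]
 [ 0.44706807 -0.2898799   0.098     ]] [ 0.47127908 -0.31570529  0.098     ]
[[ 0.49664935 -0.26508397  0.026     ]
 [ 0.50132235 -0.36823787  0.026     ]
 [ 0.44082043 -0.37363517  0.026     ]
 [ 0.43296373 -0.26870538  0.026     ]] [ 0.46793897 -0.3189156   0.026     ]
shift [-9.86 -9.02 -0.39] turn [-0.002 -0.     0.011] q6 -0.97 now [0.1652 0.6024 0.4039] q [ 1.12  0.53  1.43  0.    1.18 -0.18]
```

move_arm(
  commands=[
    [[-9.86,-9.02,-0.4,0,0,0],[-9.86,-9.02,-0.4,0,0,0],[-9.86,-9.02,-0.4,0,0,0],[-9.86,-9.02,-0.4,0,0,0],[-9.86,-9.02,-0.4,0,0,0],[-9.86,-9.02,-0.4,0,0,0],[-9.86,-9.02,-0.4,0,0,0],[-9.86,-9.02,-0.4,0,0,0],[-9.86,-9.02,-0.4,0,0,0]],
  ],
  claw=-1,
)

```text
time: 1.23
position: [0.4516, 0.1478, 0.4207]
tool_rot: [0.135, 0.991, -0.0, 0.0]
ft_force: [-0.1, 0.8, -1.0]
grip_width: 0.0872
grip_force: 0.0
```

```bash
python3 -c "
from h import *
plan(.47,-.315,.42,17.4)"
```

```text
shift [ -3.54 -11.03   0.02] turn [0.    0.001 0.996] q6 -0.89 now [0.4516 0.1478 0.4207] q [ 0.08  0.3   1.78 -0.    1.06 -1.22]
```

move_arm(
  commands=[
    [[-3.54,-11.03,0,0,0,1.0],[-3.54,-11.03,0,0,0,1.0],[-3.54,-11.03,0,0,0,1.0],[-3.54,-11.03,0,0,0,1.0],[-3.54,-11.03,0,0,0,1.0],[-3.54,-11.03,0,0,0,1.0],[-3.54,-11.03,0,0,0,1.0],[-3.54,-11.03,0,0,0,1.0],[-3.54,-11.03,0,0,0,1.0],[-3.54,-11.03,0,0,0,1.0]],
  ],
)

```text
time: 2.48
position: [0.4698, -0.3108, 0.4203]
tool_rot: [0.592, 0.806, 0.001, -0.001]
ft_force: [-0.2, 0.3, -0.9]
grip_width: 0.087
grip_force: 0.0
```

```bash
python3 -c "
from h import *
c=grab('wrist','w1.png')
print(c['camera_matrix'],c['extrinsics'])
plan(.471,-.3145,.2825,17.4)"
```

```text
[[368.33566297   0.         277.59331956]
 [  0.         368.33566297 207.18139821]
 [  0.           0.           1.        ]] [[ 9.54159415e-01  2.99297621e-01 -8.63583647e-04 -3.55158978e-01]
 [-2.88269988e-01  9.18219674e-01 -2.71611935e-01  4.58380513e-01]
 [-8.04998463e-02  2.59410030e-01  9.62406469e-01 -2.87700196e-01]
 [ 0.00000000e+00  0.00000000e+00  0.00000000e+00  1.00000000e+00]]
shift [-0.11 -0.    3.45] turn [-0.001 -0.002  0.001] q6 -0.89 now [ 0.4699 -0.3105  0.4205] q [-0.78  0.43  1.57  0.    1.15 -1.09]
```

View pics/w1.png

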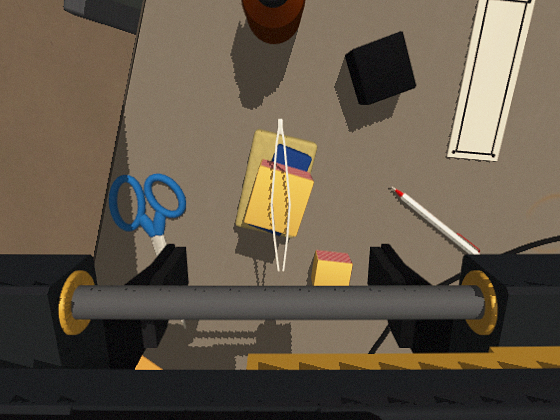

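The wrist view shows the forceps running from (280,119) to (281,271). The carton top lies under it with corners near (263,164), (313,179), (298,236) and (246,226).

```bash
python3 -c "
from h import *
c=load('wrist')
w=onplane(c,[(280,119),(281,271)],.103);d=w[0]-w[1];print(w,w.mean(0),np.linalg.norm(d),np.degrees(np.arctan2(d[1],d[0])))
w=onplane(c,[(263,164),(313,179),(298,236),(246,226)],.098);print(w,w.mean(0))
P=cloud(c);print(np.median(P[195:215,258:268,2]),np.median(P[195:215,292:300,2]), P[250:260,281,2],P[130:140,281,2])
m=w.mean(0)
"
```

```text
[[ 0.45297753 -0.25081176  0.103     ]
 [ 0.49322035 -0.37537666  0.103     ]] [ 0.47309894 -0.31309421  0.103     ] 0.13090415173433886 107.90393753768276
[[ 0.45056321 -0.28983378  0.098     ]
 [ 0.4941474  -0.28939169  0.098     ]
 [ 0.49806727 -0.34129449  0.098     ]
 [ 0.45212959 -0.34605694  0.098     ]] [ 0.47372687 -0.31664423  0.098     ]
0.0977021285104526 0.09772871944221823 [ 8.41852333e-04  2.61343514e-04  1.21853851e-03  9.76458833e-04
  5.90931912e-04 -1.94196611e-03 -9.67998140e-05 -7.27030279e-04
 -6.42984998e-04  6.11339236e-04] [0.10742121 0.10576232 0.10855373 0.10752894 0.10749329 0.02030927
 0.02415841 0.0257499  0.02532167 0.02574593]
```

move_arm(
  commands=[
    [[-0.09,0.03,1,0,0,0],[-0.09,0.03,2,0,0,0],[-0.09,0.03,2.8,0,0,0],[-0.09,0.03,3.1,0,0,0],[-0.09,0.03,3.1,0,0,0],[-0.09,0.03,3.1,0,0,0]],
  ],
  claw=0.1,
  squeeze=15,
)

```text
time: 3.28
position: [0.4728, -0.3155, 0.2981]
tool_rot: [0.592, 0.806, -0.0, 0.001]
ft_force: [-1.3, -0.5, -0.3]
grip_width: 0.0411
grip_force: 0.0
```

```bash
python3 -c "
from h import *
print(get_obs()['grip_width'])
plan(.472,-.3138,.2825,17.6)"
```

```text
0.04105542690427811
shift [ 0.05 -0.01  0.39] turn [ 0.001  0.002 -0.003] q6 -0.89 now [ 0.4728 -0.3155  0.2981] q [-0.79  0.6   1.67  0.    0.87 -1.09]
```

move_arm(
  commands=[
    [[0.04,0,0.2,0,0,0],[0.04,0,0.35,0,0,0],[0.04,0,0.38,0,0,0],[0.04,0,0.38,0,0,0]],
  ],
)

```text
time: 3.78
position: [0.4717, -0.3141, 0.2814]
tool_rot: [0.592, 0.806, 0.0, -0.0]
ft_force: [-0.3, 0.1, 0.1]
grip_width: 0.0392
grip_force: 0.0
```

move_arm(
  commands=[
    [[0,0,0,0,0,0],[0,0,0,0,0,0],[0,0,0,0,0,0],[0,0,0,0,0,0],[0,0,0,0,0,0],[0,0,0,0,0,0]],
  ],
  claw=1,
  squeeze=12,
)

```text
time: 4.53
position: [0.4718, -0.3141, 0.2816]
tool_rot: [0.592, 0.806, -0.0, 0.0]
ft_force: [0.5, -0.5, 1.4]
grip_width: 0.0161
grip_force: 12.0
```

move_arm(
  commands=[
    [[0,0,-0.3,0,0,0],[0,0,-1,0,0,0],[0,0,-1.8,0,0,0],[0,0,-2,0,0,0],[0,0,-2,0,0,0]],
  ],
)

```text
time: 5.15
position: [0.4717, -0.314, 0.362]
tool_rot: [0.592, 0.806, -0.0, 0.0]
ft_force: [-0.0, -0.0, -0.7]
grip_width: 0.0157
grip_force: 12.0
```

```bash
python3 -c "
from h import *
print(get_obs()['grip_width'])
plan(.6475,-.1512,.36,13)"
```

```text
0.015742292983487435
shift [2.57 5.41 0.05] turn [0.    0.001 0.076] q6 -0.46 now [ 0.4717 -0.314   0.362 ] q [-0.78  0.5   1.63 -0.    1.01 -1.09]
```

move_arm(
  commands=[
    [[0.5,1,0,0,0,0.02],[1,2.1,0,0,0,0.04],[1.5,3.2,0,0,0,0.06],[2,4.2,0,0,0,0.076],[2.4,5,0,0,0,0.076],[2.57,5.41,0.05,0,0,0.076],[2.57,5.41,0.05,0,0,0.076],[2.57,5.41,0.05,0,0,0.076]],
  ],
)

```text
time: 6.15
position: [0.6468, -0.1523, 0.3589]
tool_rot: [0.623, 0.782, -0.001, -0.001]
ft_force: [-0.2, -0.3, 0.2]
grip_width: 0.0162
grip_force: 12.0
```

```bash
python3 -c "
from h import *
c=grab('wrist','w2.png')
plan(.6475,-.1512,.192,13)"
```

```text
shift [0.03 0.03 4.18] turn [-0.001 -0.    -0.001] q6 -0.46 now [ 0.6467 -0.1526  0.3592] q [-0.4   0.63  1.37 -0.    1.14 -0.62]
```

View pics/w2.png

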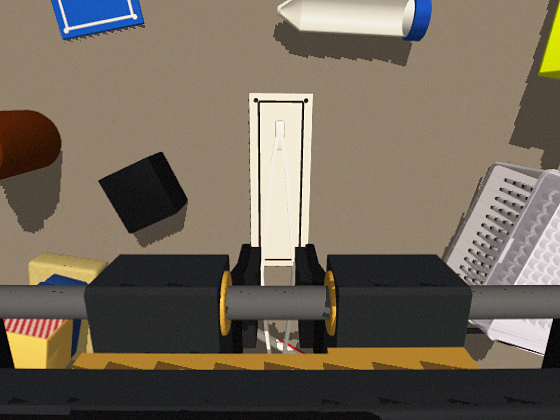

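The forceps is held square over the white mat, whose corners are at (249,93), (313,93), (310,266) and (249,266).

```bash
python3 -c "
from h import *
c=load('wrist')
w=onplane(c,[(249,93),(313,93),(310,266),(249,266)],.003);print(w,w.mean(0))"
```

```text
[[ 0.60362178 -0.07799653  0.003     ]
 [ 0.65815443 -0.06545404  0.003     ]
 [ 0.69632907 -0.22563291  0.003     ]
 [ 0.63715191 -0.2393001   0.003     ]] [ 0.6488143  -0.15209589  0.003     ]
```

move_arm(
  commands=[
    [[0.03,0.03,1,0,0,0],[0.03,0.03,2,0,0,0],[0.03,0.03,3,0,0,0],[0.03,0.03,3.7,0,0,0],[0.03,0.03,4,0,0,0],[0.03,0.03,4,0,0,0]],
  ],
)

```text
time: 6.95
position: [0.6481, -0.1507, 0.1992]
tool_rot: [0.623, 0.782, -0.0, -0.001]
ft_force: [0.8, 0.2, 0.7]
grip_width: 0.0157
grip_force: 12.0
```

move_arm(
  commands=[
    [[0,0,0.15,0,0,0],[0,0,0.25,0,0,0],[0,0,0.3,0,0,0],[0,0,0.31,0,0,0],[0,0,0.31,0,0,0]],
  ],
)

```text
time: 7.58
position: [0.6487, -0.1499, 0.1877]
tool_rot: [0.622, 0.783, 0.0, 0.0]
ft_force: [-0.7, 0.6, 1.9]
grip_width: 0.0163
grip_force: 12.0
```

move_arm(
  commands=[
    [[0,0,0,0,0,0],[0,0,0,0,0,0],[0,0,0,0,0,0],[0,0,0,0,0,0]],
  ],
  claw=0.1,
)

```text
time: 8.07
position: [0.6485, -0.1499, 0.187]
tool_rot: [0.622, 0.783, -0.0, -0.0]
ft_force: [0.5, -1.3, 0.9]
grip_width: 0.0381
grip_force: 0.0
```

move_arm(
  commands=[
    [[0,0,-0.3,0,0,0],[0,0,-1.3,0,0,0],[0,0,-2.8,0,0,0],[0,0,-4,0,0,0],[0,0,-4.3,0,0,0],[0,0,-4.3,0,0,0]],
  ],
  claw=-1,
)

```text
time: 8.82
position: [0.6484, -0.1499, 0.3603]
tool_rot: [0.622, 0.783, 0.0, 0.001]
ft_force: [0.3, -0.3, 0.0]
grip_width: 0.0851
grip_force: 0.0
```

```bash
python3 -c "
from h import *
c=grab('wrist','w3.png')
plan(.4725,-.316,.36,86.5);plan(.4725,-.316,.36,-3.5)"
```

```text
shift [-3.06 -5.21 -0.03] turn [-0.000e+00 -1.000e-03 -1.283e+00] q6 -2.1 now [ 0.648  -0.1498  0.3586] q [-0.39  0.63  1.37 -0.    1.14 -0.62]
shift [-3.06 -5.21 -0.03] turn [-0.001 -0.001  0.288] q6 -0.53 now [ 0.648  -0.1498  0.3586] q [-0.39  0.63  1.37 -0.    1.14 -0.62]
```

View pics/w3.png

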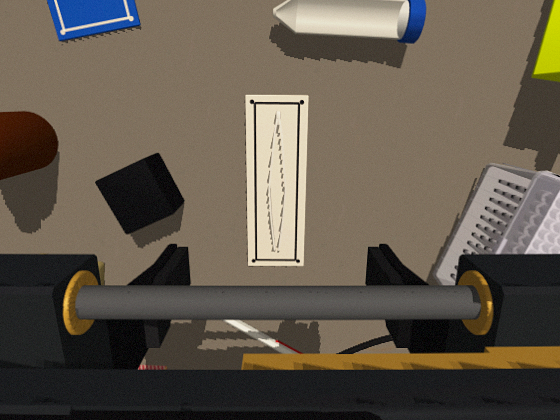

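The forceps lies centred on the white mat inside its rectangle, from (277,112) to (276,252). Next is the carton.

move_arm(
  commands=[
    [[-0.6,-1.1,-0.4,0,0,0.1],[-1.4,-2.5,-1,0,0,0.2],[-2.2,-3.9,-1.5,0,0,0.288],[-2.8,-5,-1.5,0,0,0.288],[-3.06,-5.21,-1.5,0,0,0.288],[-3.06,-5.21,-1.5,0,0,0.288],[-3.06,-5.21,-1.5,0,0,0.288]],
  ],
)

```text
time: 9.75
position: [0.4738, -0.3152, 0.418]
tool_rot: [0.728, 0.686, 0.0, -0.001]
ft_force: [-0.4, 0.5, 0.2]
grip_width: 0.087
grip_force: 0.0
```

```bash
cat >> h.py <<'E'
def fit(c,z0,z1,x,y,r=.08):
    "rectangle round the cloud's points between z0 and z1 near x,y; centre mm, sizes, angles"
    P=cloud(c).reshape(-1,3)
    m=(P[:,2]>z0)&(P[:,2]<z1)&(np.hypot(P[:,0]-x,P[:,1]-y)<r)
    q=P[m];t=cv2.minAreaRect((q[:,:2]*1000).astype(np.float32));b=cv2.boxPoints(t);e=b[1]-b[0]
    print(m.sum(),'z',np.median(q[:,2]).round(4),'c',np.round(t[0],1),'size',np.round(t[1],1),'edge',np.degrees(np.arctan2(e[1],e[0])).round(1),np.linalg.norm(e).round(1))
E
python3 -c "
from h import *
c=grab('wrist','w4.png')
fit(c,.09,.11,.472,-.316);fit(c,.05,.065,.472,-.316);fit(c,.02,.032,.47,-.318)
plan(.4725,-.316,.26,-3)"
```

```text
3480 z 0.0976 c [ 471.9 -317.3] size [48.4 52.7] edge -89.1 52.7
764 z 0.0576 c [ 470.2 -317.3] size [83.1 46. ] edge -4.1 46.0
1769 z 0.0263 c [ 469.5 -320.6] size [ 66. 105.] edge -85.8 105.0
shift [-0.03 -0.03  3.95] turn [-0.001 -0.002 -0.007] q6 -0.54 now [ 0.4739 -0.315   0.4182] q [-0.78  0.44  1.56  0.    1.15 -0.72]
```

View pics/w4.png

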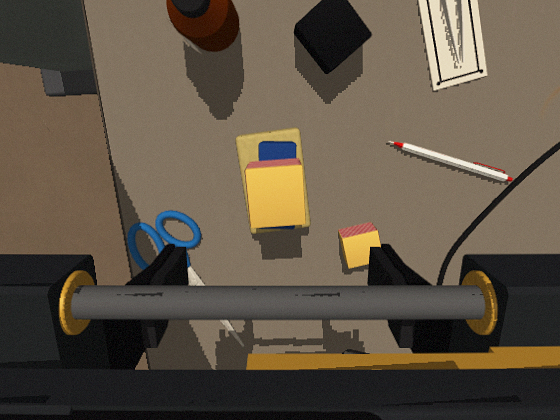

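The carton top is at (246–304, 160–229) with nothing on it, and the depth fit puts its centre at (472, −317) mm, turned about 1°.

```bash
python3 -c "
from h import *
plan(.472,-.317,.247,1)"
```

```text
shift [-0.06 -0.04  4.28] turn [-0.001 -0.002 -0.077] q6 -0.61 now [ 0.4739 -0.315   0.4182] q [-0.78  0.44  1.56  0.    1.15 -0.72]
```

move_arm(
  commands=[
    [[-0.06,-0.04,1.2,0,0,-0.077],[-0.06,-0.04,2.4,0,0,-0.077],[-0.06,-0.04,3.4,0,0,-0.077],[-0.06,-0.04,4,0,0,-0.077],[-0.06,-0.04,4.25,0,0,-0.077],[-0.06,-0.04,4.25,0,0,-0.077],[-0.06,-0.04,4.25,0,0,-0.077]],
  ],
)

```text
time: 10.68
position: [0.4719, -0.3184, 0.2502]
tool_rot: [0.701, 0.713, 0.0, 0.001]
ft_force: [0.3, 0.1, 0.1]
grip_width: 0.087
grip_force: 0.0
```

```bash
python3 -c "
from h import *
plan(.472,-.317,.247,1)"
```

```text
shift [0.04 0.   0.08] turn [ 0.002  0.002 -0.001] q6 -0.61 now [ 0.4719 -0.3184  0.2502] q [-0.79  0.67  1.7   0.    0.77 -0.81]
```

Now to close the fingers, then lift.

move_arm(
  commands=[
    [[0.03,0,0.05,0,0,0],[0.03,0,0.05,0,0,0],[0.03,0,0.05,0,0,0],[0.03,0,0.05,0,0,0],[0.03,0,0.05,0,0,0],[0.03,0,0.05,0,0,0],[0.03,0,0.05,0,0,0]],
  ],
  claw=1,
  squeeze=15,
)

```text
time: 11.55
position: [0.4713, -0.3173, 0.2472]
tool_rot: [0.701, 0.713, -0.0, 0.0]
ft_force: [1.0, -0.7, 0.5]
grip_width: 0.048
grip_force: 15.0
```

move_arm(
  commands=[
    [[0,0,-0.2,0,0,0],[0,0,-0.8,0,0,0],[0,0,-1.8,0,0,0],[0,0,-2.8,0,0,0],[0,0,-3.1,0,0,0],[0,0,-3.1,0,0,0]],
  ],
)

```text
time: 12.3
position: [0.4712, -0.3171, 0.3716]
tool_rot: [0.701, 0.713, 0.0, 0.001]
ft_force: [0.4, 0.5, -2.4]
grip_width: 0.048
grip_force: 15.0
```

```bash
python3 -c "
from h import *
print(get_obs()['grip_width'])
fit(grab('scene'),.05,.065,.472,-.316)
plan(.50,0,.37,-4)
plan(.451,.323,.37,-8)"
```

```text
0.047962017934566684
600 z 0.0565 c [ 470.2 -317.5] size [87.  36.1] edge -4.6 36.1
shift [7.91 0.85 0.02] turn [-0.001 -0.001  0.086] q6 0.07 now [ 0.4709 -0.3169  0.3704] q [-0.79  0.49  1.61 -0.    1.04 -0.81]
shift [16.   -0.24  0.03] turn [-0.001 -0.001  0.156] q6 0.76 now [ 0.4709 -0.3169  0.3704] q [-0.79  0.49  1.61 -0.    1.04 -0.81]
```

move_arm(
  commands=[
    [[0.5,0,0,0,0,0],[1.4,0,0,0,0,0.02],[2.5,0,0,0,0,0.04],[3.7,0,0,0,0,0.06],[4.9,0,0,0,0,0.08],[6.1,-0.1,0,0,0,0.1],[7.3,-0.1,0,0,0,0.12],[8.5,-0.1,0,0,0,0.14],[9.7,-0.1,0,0,0,0.156],[10.9,-0.2,0,0,0,0.156],[12,-0.2,0,0,0,0.156],[12.5,-0.24,0,0,0,0.156]],
  ],
)

```text
time: 13.85
position: [0.4517, 0.1853, 0.3698]
tool_rot: [0.754, 0.657, -0.001, -0.001]
ft_force: [-0.3, -0.0, -0.8]
grip_width: 0.0479
grip_force: 15.0
```

```bash
python3 -c "
from h import *
plan(.451,.323,.37,-8)"
```

```text
shift [ 3.41 -0.49 -0.  ] turn [-0.004  0.     0.003] q6 0.76 now [0.4517 0.1853 0.3698] q [0.16 0.4  1.81 0.   0.94 0.3 ]
```

move_arm(
  commands=[
    [[0.8,-0.1,0,0,0,0],[1.9,-0.25,0,0,0,0],[2.9,-0.4,0,0,0,0],[3.4,-0.49,0,0,0,0],[3.4,-0.49,0,0,0,0],[3.4,-0.49,0,0,0,0]],
  ],
)

```text
time: 14.6
position: [0.4528, 0.319, 0.3706]
tool_rot: [0.755, 0.656, -0.001, -0.0]
ft_force: [0.5, 0.1, -1.3]
grip_width: 0.0479
grip_force: 15.0
```

```bash
python3 -c "
from h import *
c=grab('wrist','w5.png')
plan(.451,.323,.1925,-8)"
```

```text
shift [ 0.1  -0.06  4.46] turn [-0.001  0.001 -0.001] q6 0.76 now [0.4531 0.3188 0.3708] q [ 0.41  0.48  1.65 -0.    1.02  0.55]
```

View pics/w5.png

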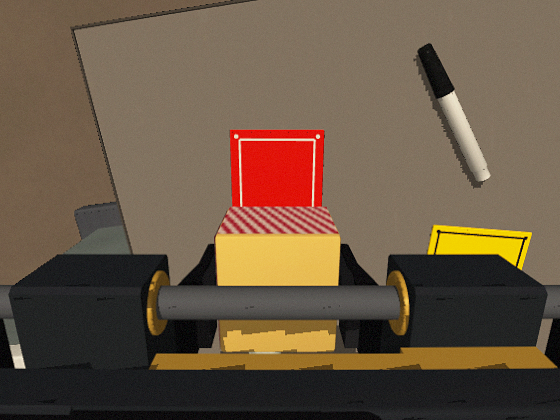

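The carton is held square to the red mat, whose far corners are at (231,130) and (324,130).

```bash
python3 -c "
from h import *
c=load('wrist')
w=onplane(c,[(231,130),(324,130)],.003);print(w);d=w[1]-w[0];L=np.hypot(*d[:2]);n=np.array([d[1],-d[0]])/L;print(L,np.degrees(np.arctan2(d[1],d[0])),w.mean(0)[:2]+n*.046)"
```

```text
[[0.41695081 0.3734391  0.003     ]
 [0.50243648 0.36136729 0.003     ]]
0.08633381823863431 -8.03784091240586 [0.4532616 0.3218551]
```

move_arm(
  commands=[
    [[0.1,-0.06,1,0,0,0],[0.1,-0.06,2.1,0,0,0],[0.1,-0.06,3.1,0,0,0],[0.1,-0.06,3.8,0,0,0],[0.1,-0.06,4.1,0,0,0],[0.1,-0.06,4.1,0,0,0]],
  ],
)

```text
time: 15.4
position: [0.4517, 0.3235, 0.2069]
tool_rot: [0.755, 0.655, -0.001, -0.0]
ft_force: [-0.1, -0.2, -1.3]
grip_width: 0.0481
grip_force: 15.0
```

move_arm(
  commands=[
    [[0,0,0.15,0,0,0],[0,0,0.27,0,0,0],[0,0,0.34,0,0,0],[0,0,0.37,0,0,0],[0,0,0.37,0,0,0]],
  ],
)

```text
time: 16.02
position: [0.4514, 0.3243, 0.1932]
tool_rot: [0.755, 0.656, 0.0, 0.0]
ft_force: [-1.1, -1.4, 4.2]
grip_width: 0.0478
grip_force: 15.0
```

move_arm(
  commands=[
    [[0,0,0,0,0,0],[0,0,0,0,0,0],[0,0,0,0,0,0],[0,0,0,0,0,0],[0,0,0,0,0,0]],
  ],
  claw=-1,
)

```text
time: 16.65
position: [0.4514, 0.3243, 0.1922]
tool_rot: [0.755, 0.656, -0.0, -0.0]
ft_force: [-0.1, -0.3, 0.6]
grip_width: 0.0848
grip_force: 0.0
```

move_arm(
  commands=[
    [[0,0,-0.5,0,0,0],[0,0,-1.5,0,0,0],[0,0,-2.8,0,0,0],[0,0,-4,0,0,0],[0,0,-5,0,0,0],[0,0,-5.4,0,0,0],[0,0,-5.4,0,0,0]],
  ],
)

```text
time: 17.52
position: [0.4514, 0.3242, 0.4087]
tool_rot: [0.755, 0.656, 0.001, 0.0]
ft_force: [-0.5, 0.1, -0.9]
grip_width: 0.087
grip_force: 0.0
```

```bash
python3 -c "
from h import *
c=grab('wrist','w6.png')
fit(c,.035,.05,.452,.322)
c=grab('top')
fit(c,.035,.055,.452,.322,.06)
plan(.4705,-.3175,.41,-4.3+8-8)"
```

```text
2702 z 0.0437 c [451.9 324.8] size [51.6 48.4] edge -8.0 48.4
352 z 0.0427 c [450.6 324.5] size [53.8 48.6] edge -7.9 48.6
shift [-15.81   2.72  -0.06] turn [-0.003  0.002 -0.065] q6 -0.52 now [0.4509 0.324  0.4066] q [ 0.42  0.43  1.61 -0.    1.11  0.56]
```

move_arm(
  commands=[
    [[-1,0.2,0,0,0,0],[-2.4,0.4,0,0,0,0],[-3.8,0.6,0,0,0,0],[-5.2,0.9,0,0,0,-0.02],[-6.6,1.1,0,0,0,-0.04],[-8,1.4,0,0,0,-0.065],[-9.4,1.6,0,0,0,-0.065],[-10.8,1.9,0,0,0,-0.065],[-12.2,2.1,0,0,0,-0.065],[-13.6,2.35,0,0,0,-0.065],[-15,2.6,0,0,0,-0.065],[-15.8,2.72,0,0,0,-0.065]],
  ],
)

```text
time: 19.12
position: [0.4705, -0.3196, 0.4058]
tool_rot: [0.734, 0.679, -0.0, -0.002]
ft_force: [0.6, 0.4, -0.3]
grip_width: 0.0873
grip_force: 0.0
```

move_arm(
  commands=[
    [[0,0,0,0,0,0],[0,0,0,0,0,0]],
  ],
)

```text
time: 19.38
position: [0.4705, -0.3159, 0.4065]
tool_rot: [0.733, 0.68, 0.0, -0.002]
ft_force: [-0.9, 0.1, -0.7]
grip_width: 0.087
grip_force: 0.0
```

```bash
python3 -c "
from h import *
c=grab('wrist','w7.png')
fit(c,.05,.065,.47,-.318);fit(c,.02,.032,.47,-.318)
plan(.4705,-.3175,.214,-4.3)"
```

```text
3398 z 0.0578 c [ 473.  -317.7] size [83.7 35.1] edge -4.3 35.1
3227 z 0.0265 c [ 469.5 -320.4] size [ 66.  104.7] edge -85.7 104.7
shift [-0.06  0.01  4.82] turn [-0.003 -0.003  0.001] q6 -0.52 now [ 0.4707 -0.3155  0.407 ] q [-0.79  0.45  1.58  0.    1.12 -0.71]
```

View pics/w7.png

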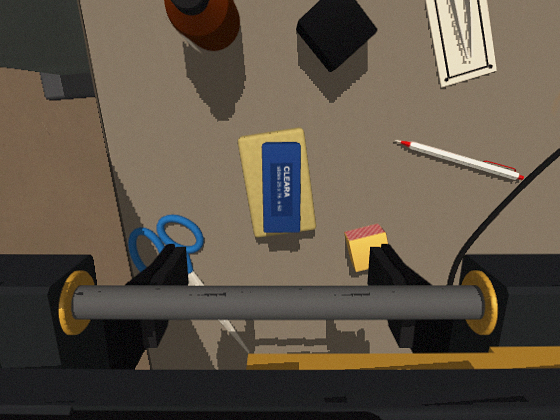

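The blue box is clear on the foam at (262–300, 142–233). Its fitted centre is (473, −318) mm at −4.3°.

move_arm(
  commands=[
    [[-0.06,0.07,1.2,0,0,0],[-0.06,0.07,2.5,0,0,0],[-0.06,0.07,3.7,0,0,0],[-0.06,0.07,4.4,0,0,0],[-0.06,0.07,4.72,0,0,0],[-0.06,0.07,4.72,0,0,0],[-0.06,0.07,4.72,0,0,0]],
  ],
)

```text
time: 20.3
position: [0.4741, -0.3194, 0.2208]
tool_rot: [0.733, 0.68, 0.0, 0.001]
ft_force: [-0.9, 0.1, 0.5]
grip_width: 0.0872
grip_force: 0.0
```

move_arm(
  commands=[
    [[0,0,0,0,0,0],[0,0,0,0,0,0],[0,0,0,0,0,0],[0,0,0,0,0,0],[0,0,0,0,0,0],[0,0,0,0,0,0],[0,0,0,0,0,0]],
  ],
  claw=1,
  squeeze=18,
)

```text
time: 21.18
position: [0.4735, -0.3193, 0.2195]
tool_rot: [0.733, 0.68, -0.0, -0.0]
ft_force: [-0.1, 0.9, 0.0]
grip_width: 0.0343
grip_force: 18.0
```

move_arm(
  commands=[
    [[0,0,-0.2,0,0,0],[0,0,-0.8,0,0,0],[0,0,-1.8,0,0,0],[0,0,-2.8,0,0,0],[0,0,-3.8,0,0,0],[0,0,-4,0,0,0],[0,0,-4,0,0,0]],
  ],
)

```text
time: 22.05
position: [0.4733, -0.3191, 0.3796]
tool_rot: [0.733, 0.68, 0.0, 0.0]
ft_force: [0.4, 0.4, -1.9]
grip_width: 0.0346
grip_force: 18.0
```

```bash
python3 -c "
from h import *
print(get_obs()['grip_width'])
plan(.4485,0,.37,22.5)"
```

```text
0.03464436830529956
shift [ 7.91 -1.22  0.24] turn [ 0.     0.    -0.468] q6 -0.39 now [ 0.4733 -0.3191  0.3796] q [-0.79  0.49  1.6   0.    1.06 -0.71]
```

move_arm(
  commands=[
    [[0.6,-0.1,0,0,0,-0.05],[1.7,-0.3,0,0,0,-0.12],[2.9,-0.5,0,0,0,-0.2],[4.1,-0.65,0.1,0,0,-0.28],[5.3,-0.8,0.2,0,0,-0.36],[6.5,-1,0.24,0,0,-0.44],[7.4,-1.15,0.24,0,0,-0.468],[7.9,-1.22,0.24,0,0,-0.468],[7.9,-1.22,0.24,0,0,-0.468],[7.9,-1.22,0.24,0,0,-0.468]],
  ],
)

```text
time: 23.3
position: [0.4482, -0.0004, 0.3693]
tool_rot: [0.555, 0.832, -0.0, -0.001]
ft_force: [-1.0, 0.6, -0.5]
grip_width: 0.035
grip_force: 18.0
```

```bash
python3 -c "
from h import *
c=grab('wrist','w8.png')
plan(.4485,0,.1965,22.5)"
```

```text
shift [0.02 0.01 4.32] turn [-0.001 -0.001  0.   ] q6 -0.39 now [ 0.4484 -0.0008  0.3695] q [-0.25  0.35  1.9  -0.    0.9  -0.64]
```

View pics/w8.png

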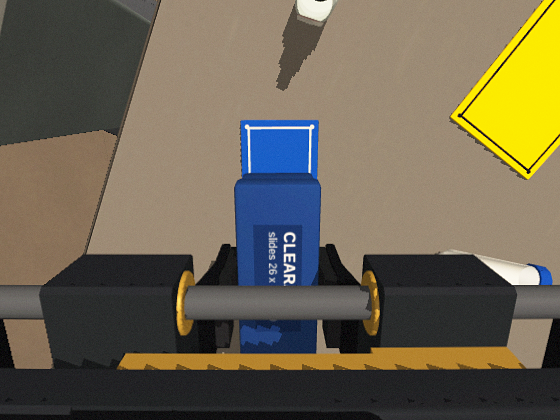

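The box is held square over the blue mat, with the mat's far edge at (241–319, 121).

move_arm(
  commands=[
    [[0.02,0.01,1,0,0,0],[0.02,0.01,2.1,0,0,0],[0.02,0.01,3.1,0,0,0],[0.02,0.01,3.7,0,0,0],[0.02,0.01,4,0,0,0],[0.02,0.01,4,0,0,0],[0.02,0.01,4,0,0,0]],
  ],
)

```text
time: 24.22
position: [0.449, 0.0, 0.2106]
tool_rot: [0.556, 0.831, 0.0, 0.001]
ft_force: [0.3, 0.5, -1.2]
grip_width: 0.035
grip_force: 18.0
```

move_arm(
  commands=[
    [[0,0,0.15,0,0,0],[0,0,0.26,0,0,0],[0,0,0.32,0,0,0],[0,0,0.35,0,0,0],[0,0,0.35,0,0,0]],
  ],
)

```text
time: 24.85
position: [0.4485, 0.0004, 0.1964]
tool_rot: [0.555, 0.832, 0.0, 0.0]
ft_force: [-0.4, -0.7, 5.4]
grip_width: 0.0349
grip_force: 18.0
```

move_arm(
  commands=[
    [[0,0,0,0,0,0],[0,0,0,0,0,0],[0,0,0,0,0,0],[0,0,0,0,0,0],[0,0,0,0,0,0],[0,0,0,0,0,0]],
  ],
  claw=-1,
)

```text
time: 25.6
position: [0.4486, 0.0003, 0.1959]
tool_rot: [0.555, 0.832, -0.0, 0.0]
ft_force: [-0.0, 0.5, -0.4]
grip_width: 0.0835
grip_force: 0.0
```

move_arm(
  commands=[
    [[0,0,-0.5,0,0,0],[0,0,-1.5,0,0,0],[0,0,-2.8,0,0,0],[0,0,-4,0,0,0],[0,0,-5,0,0,0],[0,0,-5.4,0,0,0],[0,0,-5.4,0,0,0]],
  ],
)

```text
time: 26.48
position: [0.4486, 0.0004, 0.4131]
tool_rot: [0.555, 0.832, 0.001, 0.002]
ft_force: [0.2, -0.3, 0.7]
grip_width: 0.0869
grip_force: 0.0
```

```bash
python3 -c "
from h import *
c=grab('wrist','w9.png')
fit(c,.028,.042,.448,0)
plan(.4695,-.3205,.41,4.3)"
```

```text
2894 z 0.0348 c [448.1   1.6] size [34.8 83.6] edge -68.0 83.6
shift [-7.61 -2.58  0.05] turn [0.001 0.    0.318] q6 -0.67 now [4.483e-01 4.000e-04 4.120e-01] q [-0.25  0.28  1.85 -0.    1.01 -0.64]
```

move_arm(
  commands=[
    [[-1,-0.35,0,0,0,0.05],[-2.3,-0.8,0,0,0,0.12],[-3.6,-1.2,0,0,0,0.2],[-4.9,-1.65,0,0,0,0.28],[-6.2,-2.1,0,0,0,0.318],[-7.2,-2.45,0,0,0,0.318],[-7.61,-2.58,0.05,0,0,0.318],[-7.61,-2.58,0.05,0,0,0.318],[-7.61,-2.58,0.05,0,0,0.318],[-7.61,-2.58,0.05,0,0,0.318]],
  ],
)

```text
time: 27.78
position: [0.47, -0.3187, 0.41]
tool_rot: [0.679, 0.734, 0.0, -0.0]
ft_force: [0.5, -0.1, -1.3]
grip_width: 0.0868
grip_force: 0.0
```

```bash
python3 -c "
from h import *
c=grab('wrist','w10.png')
fit(c,.02,.032,.47,-.318)
plan(.4695,-.3205,.20,4.3)
plan(.4695,-.3205,.192,4.3)"
```

```text
6587 z 0.0266 c [ 469.5 -320.6] size [ 66.  104.7] edge -85.8 104.7
shift [-0.04 -0.02  5.25] turn [-0.    -0.     0.002] q6 -0.67 now [ 0.47   -0.3189  0.4101] q [-0.79  0.44  1.57  0.    1.13 -0.87]
shift [-0.04 -0.01  5.45] turn [-0.    -0.     0.002] q6 -0.67 now [ 0.47   -0.3189  0.4101] q [-0.79  0.44  1.57  0.    1.13 -0.87]
```

move_arm(
  commands=[
    [[-0.03,-0.01,1.2,0,0,0],[-0.03,-0.01,2.5,0,0,0],[-0.03,-0.01,3.7,0,0,0],[-0.03,-0.01,4.5,0,0,0],[-0.03,-0.01,4.8,0,0,0],[-0.03,-0.01,4.8,0,0,0],[-0.03,-0.01,4.8,0,0,0]],
  ],
)

```text
time: 28.7
position: [0.4702, -0.3219, 0.2194]
tool_rot: [0.68, 0.733, -0.0, 0.002]
ft_force: [-0.2, -1.0, -0.3]
grip_width: 0.0871
grip_force: 0.0
```

```bash
python3 -c "
from h import *
plan(.4695,-.3205,.192,4.3)"
```

```text
shift [ 0.04 -0.02  0.69] turn [0.002 0.002 0.   ] q6 -0.67 now [ 0.4702 -0.3219  0.2194] q [-0.8   0.73  1.71  0.    0.71 -0.87]
```

move_arm(
  commands=[
    [[0.03,-0.01,0.3,0,0,0],[0.03,-0.01,0.55,0,0,0],[0.03,-0.01,0.68,0,0,0],[0.03,-0.01,0.68,0,0,0]],
  ],
)

```text
time: 29.2
position: [0.4689, -0.3204, 0.1901]
tool_rot: [0.68, 0.733, 0.0, -0.001]
ft_force: [-0.7, -0.1, -0.0]
grip_width: 0.087
grip_force: 0.0
```

move_arm(
  commands=[
    [[0,0,0,0,0,0],[0,0,0,0,0,0],[0,0,0,0,0,0],[0,0,0,0,0,0],[0,0,0,0,0,0],[0,0,0,0,0,0]],
  ],
  claw=1,
  squeeze=18,
)

```text
time: 29.95
position: [0.4691, -0.3205, 0.191]
tool_rot: [0.68, 0.733, -0.0, 0.0]
ft_force: [0.3, -0.2, 3.0]
grip_width: 0.066
grip_force: 18.0
```

move_arm(
  commands=[
    [[0,0,-0.2,0,0,0],[0,0,-0.8,0,0,0],[0,0,-1.8,0,0,0],[0,0,-2.8,0,0,0],[0,0,-3.8,0,0,0],[0,0,-4.2,0,0,0],[0,0,-4.2,0,0,0]],
  ],
)

```text
time: 30.82
position: [0.4691, -0.3204, 0.3595]
tool_rot: [0.68, 0.733, -0.0, 0.001]
ft_force: [-0.2, 1.0, -0.0]
grip_width: 0.0659
grip_force: 18.0
```

```bash
python3 -c "
from h import *
print(get_obs()['grip_width'])
plan(.633,.1745,.36,-13)"
```

```text
0.06594406748167636
shift [12.03  5.01 -0.02] turn [0.001 0.001 0.302] q6 0.5 now [ 0.4691 -0.3204  0.3595] q [-0.8   0.51  1.62  0.    1.01 -0.87]
```

move_arm(
  commands=[
    [[0.5,0.2,0,0,0,0.02],[1.5,0.6,0,0,0,0.05],[2.7,1.1,0,0,0,0.08],[3.9,1.6,0,0,0,0.12],[5.1,2.1,0,0,0,0.16],[6.3,2.6,0,0,0,0.2],[7.5,3.1,0,0,0,0.24],[8.7,3.6,0,0,0,0.28],[9.9,4.1,0,0,0,0.302],[11.1,4.6,0,0,0,0.302],[11.8,4.9,0,0,0,0.302],[12.03,5.01,0,0,0,0.302]],
  ],
)

```text
time: 32.33
position: [0.6325, 0.1761, 0.356]
tool_rot: [0.782, 0.623, -0.002, -0.001]
ft_force: [-1.5, -0.4, -0.0]
grip_width: 0.0657
grip_force: 18.0
```

move_arm(
  commands=[
    [[0,0,0,0,0,0],[0,0,0,0,0,0]],
  ],
)

```text
time: 32.58
position: [0.6325, 0.173, 0.358]
tool_rot: [0.783, 0.622, -0.001, -0.0]
ft_force: [0.3, -0.4, -0.6]
grip_width: 0.0658
grip_force: 18.0
```

```bash
python3 -c "
from h import *
c=grab('wrist','w11.png')
plan(.633,.1745,.194,-13)"
```

```text
shift [0.04 0.   4.11] turn [-0.001  0.001 -0.002] q6 0.5 now [0.6326 0.1729 0.3583] q [ 0.1   0.62  1.39 -0.    1.13  0.33]
```

View pics/w11.png

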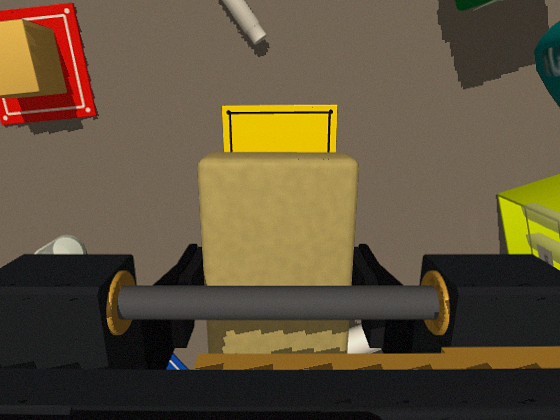

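The foam is held square over the yellow mat, with the mat's far edge at (222–338, 106).

move_arm(
  commands=[
    [[0.04,0,1,0,0,0],[0.04,0,2.1,0,0,0],[0.04,0,3,0,0,0],[0.04,0,3.6,0,0,0],[0.04,0,3.8,0,0,0],[0.04,0,3.8,0,0,0],[0.04,0,3.8,0,0,0]],
  ],
)

```text
time: 33.5
position: [0.6339, 0.1758, 0.2082]
tool_rot: [0.783, 0.622, 0.001, 0.001]
ft_force: [0.1, -0.0, -0.5]
grip_width: 0.0656
grip_force: 18.0
```

move_arm(
  commands=[
    [[0,0,0.15,0,0,0],[0,0,0.26,0,0,0],[0,0,0.32,0,0,0],[0,0,0.35,0,0,0],[0,0,0.35,0,0,0]],
  ],
)

```text
time: 34.12
position: [0.633, 0.1761, 0.194]
tool_rot: [0.783, 0.623, -0.0, -0.0]
ft_force: [-2.6, -0.2, 7.3]
grip_width: 0.0657
grip_force: 18.0
```

move_arm(
  commands=[
    [[0,0,0,0,0,0],[0,0,0,0,0,0],[0,0,0,0,0,0],[0,0,0,0,0,0],[0,0,0,0,0,0]],
  ],
  claw=-1,
)

```text
time: 34.75
position: [0.6332, 0.176, 0.1926]
tool_rot: [0.783, 0.622, -0.0, -0.0]
ft_force: [0.8, 0.0, -0.5]
grip_width: 0.087
grip_force: 0.0
```

move_arm(
  commands=[
    [[0,0,-0.5,0,0,0],[0,0,-1.5,0,0,0],[0,0,-2.8,0,0,0],[0,0,-4,0,0,0],[0,0,-5,0,0,0],[0,0,-5.4,0,0,0],[0,0,-5.4,0,0,0]],
  ],
)

```text
time: 35.62
position: [0.6331, 0.176, 0.4102]
tool_rot: [0.783, 0.622, 0.001, 0.001]
ft_force: [0.7, 0.2, 0.4]
grip_width: 0.087
grip_force: 0.0
```

```bash
python3 -c "
from h import *
c=grab('wrist','w12.png')
fit(c,.023,.034,.633,.1745)
c=grab('scene','scene1.png')"
```

```text
6710 z 0.0297 c [633.7 176.3] size [104.3  66.1] edge -13.0 66.1
```

View pics/scene1.png

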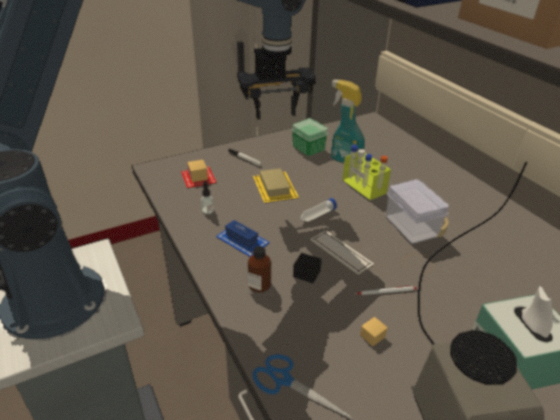

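All four things lie on their own mats: carton (198,172), foam (275,183), slide box (242,237) and forceps (342,250). Both bottles stand where they were, at (207,198) and (259,270). The gripper is clear, so I'll hand in.

```bash
python3 -c "
from rig import *
print(hand_in())"
```

```text
the job is handed in; nothing more can be done
None
```

The forceps, carton, slide box and foam block each lie flat and square on their own mat, centred to about 3 mm by my measurements. Both bottles are where they stood, and the job is handed in at about 36 s; no verdict was shown.

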